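Lift the selector cover from its tray pocket and close the gearbox

ROBOT

A 7-joint arm with a two-finger parallel gripper is mounted at the origin on the work surface. World frame = base frame: x ahead of the robot, y to its left, z up, the work surface at z = 0. Lengths are in m, angles in rad, forces in N, time in s.
With the tool pointing down it reaches from about 0.425 to 0.8 m from the base axis. Payload 8.3 kg.
Tool frame: the origin (TCP) lies between the finger pads; the fingertips stand 14 mm ahead of it and the grasp point (between the pads) lies 5 mm behind it; y points along the fingers, x is the direction in which the jaws open and shut, and the axes are right-handed (so a half turn about y gives the same grasp; the last joint's range is limited). The gripper opens to 85 mm and grips with 20 to 120 N. Pads are 22 mm wide; open, the fingers measure 114 mm over their backs; the gripper's body (76 mm by 85 mm) begins 54 mm behind the grasp point. The pads swing forward as they close: fully open they stand 13 mm farther back than shut.
Start: joints at [-1.256, 0.383, 0.016, 1.37, -0.006, 1.388, -0.046], TCP at [0.23, 0.581, 0.245] pointing down, gripper open.
Joint ranges: [-2.95, 2.95], [-0.25, 2.06], [-1.52, 1.56], [0.18, 2.33], [-1.44, 4.58], [0.02, 2.06], [-3.01, 3.01]. Speed limits (rad/s): [2.39, 2.39, 3.01, 3.01, 3.14, 3.14, 3.14].

INTERFACE

Orientations are given as a unit quaternion [x, y, z, w].
In Python, from rig import env gives the robot as it stands.
- The arm moves only by the shell command python3 -m pendant 'ROWS' [FORCE]. ROWS is text: rows parted by semicolons, each of 7 numbers parted by spaces: the finger opening in cm, from 0 to 8.54, then the shift along the world's x, y, z in cm, then the turn, a rotation vector about the world's x, y, z in rad. A call has 1 to 5 rows; each row is the pose to reach, as a shift and turn from the pose commanded when the call began; what a row does not reach only later rows make up. A row lasts 1/12 s, in which the tool goes at most 41.7 mm and 7.16 degrees, less where a joint would pass 70% of its speed; a pose out of reach is approached as far as the arm can. A call with a gripper value outside its range is refused whole. The fingers move at their own pace and stop on an object; FORCE is the grip in N (left out, the last holds). Time passes only in rows, so rows that repeat a pose let the fingers close. It gives the time, the measured TCP pose, the force and the opening at its end, in the units of the state.
- env.get_obs(): the state, without advancing time (a new reading comes with each control period).
- env.camera(name): name is "side" or "top" or "wrist"; returns a dict with "image" (480x640x3 uint8, red, green, blue), "depth" (480x640 float32, m along the optical axis (not along the pixel's ray), 0 where there is no reading), "mtx" (3x3 intrinsics, pixels), "k1" (the pictures are not rectified: a ray, as slopes to the right and down, at radius r is drawn at 1 + k1 r^2 times it, then the intrinsics apply), "position" and "orientation" of the camera in the world; the wrist camera has in their place "hand_eye" (4x4, takes a point from camera to tool coordinates, whose origin is the TCP and whose axes are the tool frame's). Camera axes: x right, y down, z forward; pixel columns grow to the right and rows downward; lengths in m; the calibration is good to about 2 mm. A picture is of the moment at which its call begins: read the wrist's pose just before it.
- env.sign_off(): hands the job in, once; it reports no verdict.
The state is a dict: "clock": time; "joint_pos": joint angles; "dq": joint speeds; "joint_efforts": joint torques, N m; "ee_pos": TCP position; "tool_rot": TCP orientation; "wrist_force": force on the tool from outside, world axes, zero at the start; "moment": the same for the moment, N m; "opening": opening from 0.0 (shut) to 1.0 (fully open).
Only numpy, scipy, OpenCV 4.12 (cv2) and the standard library are available. Lean on these libraries where they do the work, as an engineer would, in place of code of your own. Each camera call takes 0.05 s, during which the arm holds its last target. There are 200 camera calls.

TASK

Someone left the ratchet lying across the open top of the gearbox: put it away first, lying flat in the red tool tray. Then lift the bare aluminium cover straight up out of its tight pocket by its lug, keep it level, and lay it down gently on the gearbox's opening, flat, centred on the raised frame and with its edges in line with it. Leave the green cover in its pocket.

Things in the scene. Friction and masses are not known exactly. Their poses are not given: they have to be found in the camera images.
- cover: bare aluminium cover, 0.25 to 0.45 kg: plate 85 (x) by 110 (y) by 12 mm thick; on its middle an upright lug 14 (x) by 44 (y) mm, 40 mm tall. Origin: centre of the plate's underside, z up; lug top at z = 52 mm. Lies in either pocket of the parts tray, its plate sunk 12 mm below the rim: only the lug (28 mm above the rim) can be gripped. Symmetric under a half turn.
- green_cover: the same cover painted green, in the other pocket; same size, lug and frame
- parts_tray: black plastic tray, fixed, 214 (x) by 140 (y) by 30 mm tall. Origin: centre of its underside, on the table. Two pockets 89 (x) by 114 (y) mm, 24 mm deep (floor 6 mm above the table), centred at x = -50.5 and +50.5 mm, y = 0: 2 mm of play all round a cover. It may stand left or right of the gearbox.
- ratchet: ratchet, 0.25 to 0.4 kg, 183 mm long along x: yellow grip with a black end from x = -95 to +30 mm, 22 mm wide, 18 mm tall; steel neck; round steel head 40 mm across, 22 mm tall, at x = +68 mm. Origin: underside of the grip, about under the centre of mass; z up. Starts flat across the gearbox's raised frame, origin within 15 mm of the opening's middle.
- tool_tray: red open tray, fixed, 230 (x) by 140 (y) by 30 mm tall, walls and floor 4 mm. Origin: centre of its underside. On the other side of the gearbox from the parts tray. The ratchet fits flat only roughly along the tray's x.
- case: gearbox case, fixed, painted grey: a block 190 (x) by 180 (y) mm, its deck 115 mm above the table, with a round bell on the +x side (away from the robot) from x = 95 to 215 mm, up to 170 mm high. Six bolt heads stand 7 mm above the deck at x = -82 and +82 mm. Origin: on the table, under the centre of the opening in its top.
- case_land (a point): centre of the top face of the raised bare-steel rectangular frame round the gearbox's opening, 125 mm above the table; axes as the case's. The frame is 85 (x) by 110 (y) mm outside (the cover's outline) and stands 10 mm above the deck; the opening is 55 (x) by 80 (y) mm and 95 mm deep.
Not all that is in view belongs to the job. What is shaped like the cover but brown is not meant.

How it is judged:
By the outcome, as a careful person would: the job done as asked, in the order asked, and still so for the second after the job is handed in, with the robot touching nothing.
It also fails if it takes over 58 s, if anything falls off the work surface, if the arm or the gripper's body presses on something with over 40 N, if the wrist force passes 120 N, or if a joint passes its speed limit or range.

## Working session

There is one attempt and no reset: what is moved stays moved. The work goes in short steps, Python scripts to look and compute and a shell command to move; the robot and the scene stay as the last step left them, time stands still between calls to the robot, and variables do not carry over. Pictures are saved under pics/ and viewed, about 8 in all and at most 12, crops included, and the job is handed in when it is done.

```bash
ls; mkdir -p pics; cat > h.py <<'E'
import numpy as np, cv2
from scipy.spatial.transform import Rotation as R
from rig import env
def shot(name):
    o=env.get_obs(); c=env.camera(name)
    if name=="wrist":
        T=np.eye(4);T[:3,:3]=R.from_quat(o["tool_rot"]).as_matrix();T[:3,3]=o["ee_pos"];T=T@np.array(c["hand_eye"])
    else:
        T=np.eye(4);T[:3,:3]=R.from_quat(c["orientation"]).as_matrix();T[:3,3]=c["position"]
    c["T"]=T; return c
def cloud(c):
    d=c["depth"];h,w=d.shape
    u,v=np.meshgrid(np.arange(w,dtype=float),np.arange(h,dtype=float))
    # k1-only distortion -> cv2
    p=cv2.undistortPointsIter(np.stack([u,v],-1).reshape(-1,1,2),np.array(c["mtx"],float),np.array([c["k1"],0,0,0.]),None,None,(3,50,1e-9)).reshape(h,w,2)
    P=np.concatenate([p,np.ones((h,w,1))],-1)*d[...,None]
    W=P@c["T"][:3,:3].T+c["T"][:3,3]; W[d<=0]=np.nan
    return W
def save(img,n): cv2.imwrite("pics/"+n,img[...,::-1])
E
python3 - <<'E'
from h import *
for n in("top","side"):
    c=shot(n); save(c["image"],n+"0.png"); np.savez("pics/"+n+"0.npz",image=c["image"],W=cloud(c)); print(n,c["T"].round(3).tolist(),c["k1"],np.array(c["mtx"]).round(0).tolist())
print(env.get_obs())
E
```

```text
pics
top [[0.024, -0.997, 0.078, 0.433], [-1.0, -0.023, 0.012, -0.027], [-0.011, -0.079, -0.997, 1.327], [0.0, 0.0, 0.0, 1.0]] -0.09271273132221994 [[453.0, 0.0, 318.0], [0.0, 453.0, 239.0], [0.0, 0.0, 1.0]]
side [[-0.835, 0.308, -0.456, 1.293], [0.55, 0.461, -0.696, 1.119], [-0.005, -0.832, -0.554, 1.014], [0.0, 0.0, 0.0, 1.0]] 0.04232102719799728 [[573.0, 0.0, 321.0], [0.0, 573.0, 222.0], [0.0, 0.0, 1.0]]
{'clock': 0.1, 'joint_pos': array([-1.25593095,  0.38418901,  0.0163877 ,  1.37105407, -0.00629824,
        1.38818476, -0.04648947]), 'dq': array([ 0.00045565, -0.00047913, -0.00011962, -0.00175718, -0.00036082,
       -0.00102984,  0.00205656]), 'joint_efforts': array([ 2.63642614e-03, -6.29131150e+01,  8.47167838e-01, -3.72757995e+01,
        1.67557038e-02,  1.04420003e-02,  3.58421026e-07]), 'ee_pos': array([0.23034225, 0.58054678, 0.24435489]), 'tool_rot': array([ 0.58533989,  0.39672911, -0.39776019, -0.58461103]), 'wrist_force': array([-0.30173609,  0.13535787,  0.36258043]), 'moment': array([-0.04706951,  0.00122319,  0.03294278]), 'opening': 1.0010259844301745}
```

View pics/top0.png

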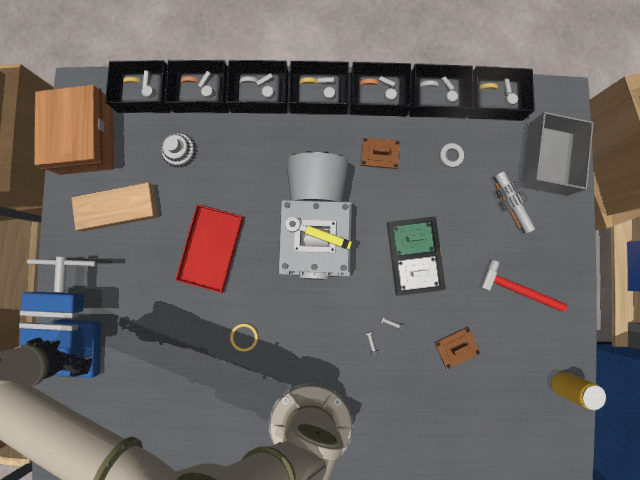

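View pics/side0.png

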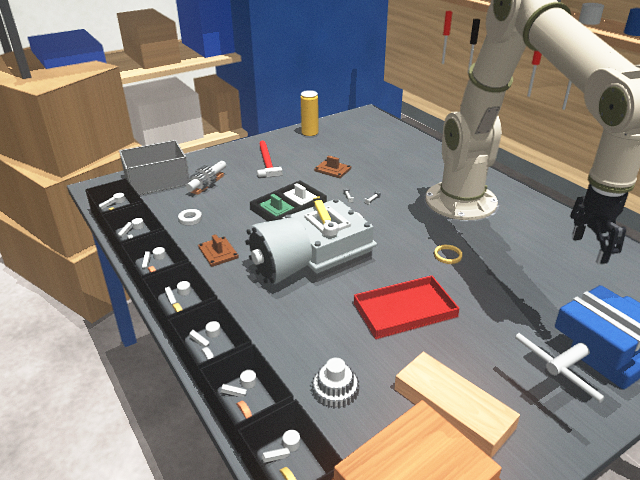

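The top view shows the candidates for the cover: bare white-metal cover (418,273), green cover (413,238), and brown look-alikes (380,152) and (458,347). I choose (418,273). The ratchet runs from its head at (293,224) to the black end at (348,243). The red tray is at (210,248).

```bash
python3 - <<'E'
from h import *
z=np.load("pics/top0.npz"); im=z["image"].astype(int);W=z["W"]
hsv=cv2.cvtColor(z["image"],cv2.COLOR_RGB2HSV).astype(int)
def reg(m,x0,x1,y0,y1):
    k=np.zeros(m.shape,bool);k[y0:y1,x0:x1]=1;return m&k
def rect(m,n):
    p=W[m];p=p[~np.isnan(p).any(1)]
    r=cv2.minAreaRect((p[:,:2]*1000).astype(np.float32)); print(n,len(p),"c",np.round(r[0],1),"size",np.round(r[1],1),"ang",round(r[2],1),"z",np.percentile(p[:,2]*1000,[5,50,95]).round(1),"mean",(p.mean(0)*1000).round(1))
Z=W[...,2]
red=(hsv[...,0]<8)|(hsv[...,0]>172); red&=(hsv[...,1]>150)
rect(reg(red,170,250,200,300),"redtray");rect(reg(red&(Z>.02),170,250,200,300),"redrim")
yel=(hsv[...,0]>20)&(hsv[...,0]<35)&(hsv[...,1]>150)
rect(reg(yel&(Z>.12),280,360,210,260),"yellow")
rect(reg((Z>.136),280,360,212,260),"ratchet")
rect(reg((Z>.141),280,306,212,240),"head")
rect(reg((Z>.105)&(Z<.2),270,360,203,280),"deck")
rect(reg((Z>.1215)&(Z<.131),292,342,216,256),"frame")
rect(reg((Z>.015)&(Z<.1),380,450,210,300),"ptray")
rect(reg((Z>.045)&(Z<.1),395,445,255,292),"lugA");rect(reg((Z>.045)&(Z<.1),390,440,215,254),"lugG")
wh=(hsv[...,1]<40)&(hsv[...,2]>130)
rect(reg(wh&(Z<.04),390,445,250,296),"plateA")
i=z["image"]
a=cv2.resize(i[195:285,265:365],(600,540),interpolation=cv2.INTER_CUBIC)
save(a,"c1.png")
a=cv2.resize(i[205:305,375:465],(540,600),interpolation=cv2.INTER_CUBIC)
save(a,"c2.png")
E
```

```text
redtray 3863 c [503.6 307.9] size [141.8 229.4] ang 77.0 z [ 0.1  5.  29.2] mean [504.1 310.8   7.5]
redrim 445 c [503.6 308. ] size [141.6 229.5] ang 77.1 z [21.3 28.5 34. ] mean [508.7 308.   28.3]
yellow 30 c [533.4 -37.1] size [122.1  20.3] ang 70.4 z [139.1 142.5 147.4] mean [539.6 -37.5 142.7]
ratchet 619 c [538.5  -8.2] size [181.3  38.9] ang 67.8 z [139.  144.1 150.4] mean [543.4  -5.3 144.4]
head 199 c [564.9  49.9] size [54.1 37.8] ang 87.5 z [142.  147.7 152. ] mean [564.1  55.4 147.5]
deck 4336 c [526.5  -3.4] size [202.9 188.3] ang 1.0 z [111.7 116.9 145.4] mean [533.4  -2.4 121.2]
frame 561 c [536.3  -1.4] size [ 88.2 122.7] ang 2.7 z [122.3 125.3 129.2] mean [ 5.342e+02 -4.000e-01  1.255e+02]
ptray 3355 c [ 495.3 -293.5] size [215.1 141.3] ang 8.5 z [16.2 22.  37.5] mean [ 494.9 -292.5   25.2]
lugA 81 c [ 445.3 -299.7] size [13.8 42.3] ang 8.4 z [51.5 58.  61.3] mean [ 445.2 -298.9   57.6]
lugG 79 c [ 545.7 -284.6] size [14.5 42.6] ang 9.4 z [50.5 58.6 61.8] mean [ 545.3 -284.4   58. ]
plateA 1011 c [ 446.3 -298.9] size [ 87.  115.8] ang 8.0 z [13.8 18.9 24.1] mean [ 446.3 -299.    18.9]
```

View pics/c1.png

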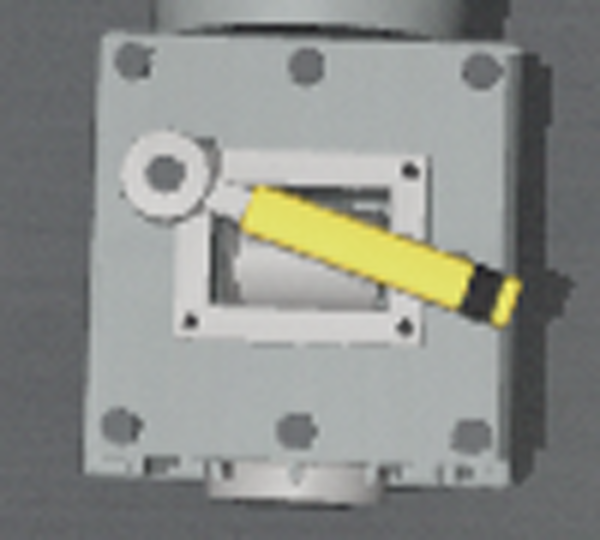

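View pics/c2.png

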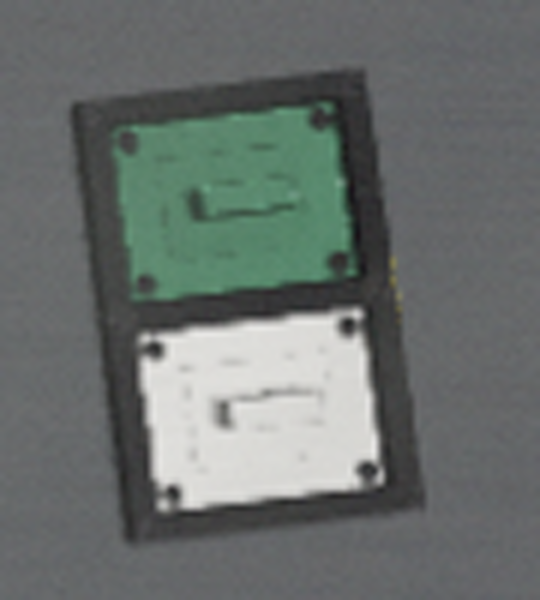

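The crops confirm it. The bare cover is at crop (255,410), nearer the robot, with the green one beyond it at (235,205). The ratchet's head is at crop (165,175) and its grip runs to (500,300). All sizes match the description: the tray measures 215x141, the lug 14x42 with its top at 58 mm, and the ratchet is 181 mm long. Next I work out headings.

```bash
python3 - <<'E'
from h import *
o=env.get_obs(); M=R.from_quat(o["tool_rot"]).as_matrix(); print(M.round(3), np.degrees(np.arctan2(M[1,0],M[0,0])))
# ratchet axis from PCA and ends
z=np.load("pics/top0.npz");W=z["W"];m=np.zeros(W.shape[:2],bool);m[212:260,280:360]=1;m&=W[...,2]>.136
p=W[m][:,:2];p=p[(p[:,1]<.03)];c,d=p.mean(0),np.linalg.svd(p-p.mean(0))[2][0];d*=np.sign(d[1])
q=W[m][:,:2]-c;t=q@d;print("grip axis yaw",np.degrees(np.arctan2(d[1],d[0])),"c",c,"ends",t.min(),t.max(),"origin by tail",c+d*(t.min()+.095),"by head",c+d*(t.max()-.088))
E
```

```text
[[ 0.369 -0.001 -0.93 ]
 [ 0.93  -0.002  0.369]
 [-0.002 -1.    -0.   ]] 68.35921713899188
grip axis yaw 70.81438336786368 c [ 0.53351201 -0.03443845] ends -0.06456587785427673 0.11689824643207611 origin by tail [ 0.54351356 -0.00569468] by head [ 0.54300882 -0.00714525]
```

```bash
python3 -m pendant '5 31.3 -58.7 4 0 0 -1.529; 5 31.3 -58.7 4 0 0 -1.529; 5 31.3 -58.7 4 0 0 -1.529; 5 31.3 -58.7 4 0 0 -1.529; 5 31.3 -58.7 4 0 0 -1.529' 40; python3 -c "
from h import *
o=env.get_obs();M=R.from_quat(o['tool_rot']).as_matrix();print(np.degrees(np.arctan2(M[1,0],M[0,0])),o['ee_pos'],o['joint_pos'].round(2))"
```

```text
clock: 0.52
ee_pos: [0.3288, 0.3954, 0.2575]
tool_rot: [0.679, 0.196, -0.196, -0.679]
wrist_force: [0.9, 1.1, 0.2]
opening: 0.588
32.199441967202624 [0.32876783 0.39538166 0.25745549] [-1.1   0.14  0.18  1.66 -0.03  1.35 -0.35]
```

```bash
python3 -m pendant '5 21.4 -40.1 3.2 0 0 -0.897; 5 21.4 -40.1 3.2 0 0 -0.897; 5 21.4 -40.1 3.2 0 0 -0.897; 5 21.4 -40.1 3.2 0 0 -0.897; 5 21.4 -40.1 3.2 0 0 -0.897'; cat >> h.py <<'E'
def st():
    o=env.get_obs();M=R.from_quat(o['tool_rot']).as_matrix()
    print("head %.2f"%np.degrees(np.arctan2(M[1,0],M[0,0])),"tilt",M[2].round(3),"pos",np.round(o['ee_pos'],4),"F",o['wrist_force'].round(1),"q",o['joint_pos'].round(2),"open %.3f"%o['opening'],"t %.2f"%o['clock'])
E
python3 -c "from h import *; st()"
```

```text
clock: 0.93
ee_pos: [0.4265, 0.212, 0.2724]
tool_rot: [-0.707, 0.022, -0.022, 0.707]
wrist_force: [2.0, 0.9, 0.5]
opening: 0.592
head -3.61 tilt [-0. -1.  0.] pos [0.4265 0.212  0.2724] F [2.  0.9 0.5] q [-0.9   0.04  0.39  1.73 -0.02  1.38 -0.57] open 0.592 t 0.93
```

```bash
python3 -m pendant '5 11.6 -21.8 1.5 0 0 -0.272; 5 11.6 -21.8 1.5 0 0 -0.272; 5 11.6 -21.8 1.5 0 0 -0.272; 5 11.6 -21.8 1.5 0 0 -0.272; 5 11.6 -21.8 1.5 0 0 -0.272';  python3 -m pendant '5 0 0 0 0 0 0; 5 0 0 0 0 0 0;5 0 0 0 0 0 0'; python3 - <<'E'
from h import *
st(); c=shot("wrist"); save(c["image"],"w1.png"); np.savez("pics/w1.npz",image=c["image"],W=cloud(c)); print(np.array(c["hand_eye"]).round(3))
E
```

```text
clock: 1.35
ee_pos: [0.5242, 0.0286, 0.2851]
tool_rot: [-0.697, 0.116, -0.116, 0.698]
wrist_force: [1.5, 0.5, 0.4]
opening: 0.587
clock: 1.6
ee_pos: [0.5236, 0.0306, 0.2846]
tool_rot: [0.698, -0.116, 0.116, -0.697]
wrist_force: [-0.4, 0.3, -0.4]
opening: 0.584
head -18.88 tilt [-0.001 -1.    -0.   ] pos [0.5236 0.0306 0.2846] F [-0.4  0.3 -0.4] q [-0.64  0.16  0.6   1.6  -0.09  1.41 -0.36] open 0.584 t 1.60
[[ 1.    -0.     0.001  0.001]
 [-0.001 -0.291  0.957 -0.128]
 [ 0.    -0.957 -0.291  0.074]
 [ 0.     0.     0.     1.   ]]
```

View pics/w1.png

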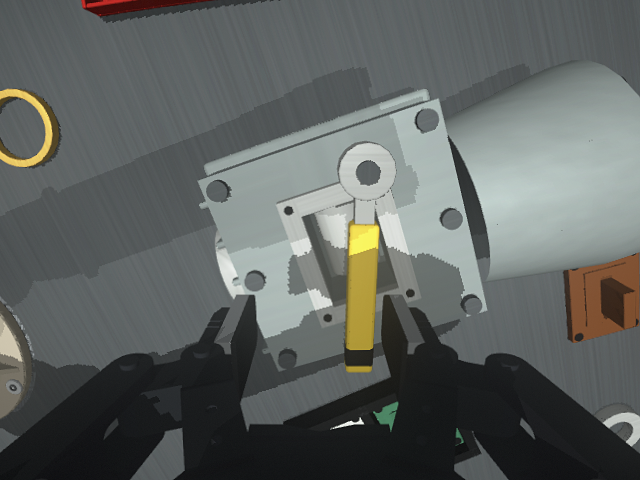

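The wrist view shows the ratchet head at (368,172) and its tail at (358,368), between the open fingers and nearly aligned with them. I measure it from this cloud.

```bash
python3 - <<'E'
from h import *
z=np.load("pics/w1.npz");W=z["W"];hsv=cv2.cvtColor(z["image"],cv2.COLOR_RGB2HSV).astype(int)
m=(W[...,2]>.133)&(W[...,2]<.16);k=np.zeros_like(m);k[130:380,330:405]=1;m&=k
k2=m.copy();k2[:225]=0;k2[345:]=0
p=W[k2][:,:2];c=p.mean(0);d=np.linalg.svd(p-c,full_matrices=False)[2][0];d*=np.sign(d[1]);n=np.array([-d[1],d[0]])
q=W[m][:,:2]-c;t=q@d;print("zmed",np.median(W[k2][:,2]),"yaw",np.degrees(np.arctan2(d[1],d[0])),"ends",np.percentile(t,[.2,99.8]),"width",np.percentile((p-c)@n,[1,99]))
w=(p-c)@n; c=c+n*(np.percentile(w,[1,99]).mean())
print("org tail",c+d*(np.percentile(t,.2)+.095),"org head",c+d*(np.percentile(t,99.8)-.088))
E
```

```text
zmed 0.1421337516803967 yaw 70.99373560204728 ends [-0.0772061   0.10398264] width [-0.01121745  0.01047951]
org tail [ 0.54596114 -0.00509869] org head [ 0.54537127 -0.00681121]
```

```bash
python3 -m pendant '5 2.1 -3.65 -2 0 0 0; 5 2.1 -3.65 -5 0 0 0; 5 2.1 -3.65 -8 0 0 0; 5 2.1 -3.65 -11 0 0 0; 5 2.1 -3.65 -12 0 0 0'; python3 -m pendant '5 0 0 -1 0 0 0; 5 0 0 -1.7 0 0 0; 5 0 0 -2.3 0 0 0; 5 0 0 -2.3 0 0 0'; python3 -c "from h import *; st()"
```

```text
clock: 2.07
ee_pos: [0.5421, -0.004, 0.1606]
tool_rot: [0.698, -0.117, 0.112, -0.697]
wrist_force: [-0.8, 0.5, -0.8]
opening: 0.584
clock: 2.4
ee_pos: [0.545, -0.0055, 0.142]
tool_rot: [-0.697, 0.115, -0.116, 0.698]
wrist_force: [-0.5, 0.6, -0.4]
opening: 0.587
head -18.81 tilt [ 0. -1.  0.] pos [ 0.545  -0.0055  0.142 ] F [-0.5  0.6 -0.4] q [-0.55  0.32  0.61  1.76 -0.2   1.12 -0.2 ] open 0.587 t 2.40
```

```bash
python3 -m pendant '0 0 0 -0.1 0 0 0; 0 0 0 -0.1 0 0 0; 0 0 0 -0.1 0 0 0; 0 0 0 -0.1 0 0 0; 0 0 0 -0.1 0 0 0' 70; python3 -m pendant '0 0 0 0 0 0 0; 0 0 0 0 0 0 0; 0 0 0 1 0 0 0; 0 0 0 2 0 0 0; 0 0 0 3 0 0 0'; python3 -c "from h import *; st()"
```

```text
clock: 2.82
ee_pos: [0.5456, -0.006, 0.1422]
tool_rot: [-0.697, 0.115, -0.116, 0.698]
wrist_force: [-1.1, 0.7, 6.5]
opening: 0.237
clock: 3.23
ee_pos: [0.5447, -0.0061, 0.172]
tool_rot: [0.698, -0.116, 0.116, -0.698]
wrist_force: [0.5, -0.1, -2.8]
opening: 0.237
head -18.86 tilt [-0. -1. -0.] pos [ 0.5447 -0.0061  0.172 ] F [ 0.5 -0.1 -2.8] q [-0.56  0.29  0.62  1.72 -0.18  1.19 -0.22] open 0.237 t 3.23
```

```bash
python3 -m pendant '0 0 0 4 0 0 0; 0 0 0 7 0 0 0; 0 -4.5 31.5 8 0 0 1.676; 0 -4.5 31.5 8 0 0 1.676; 0 -4.5 31.5 8 0 0 1.676'; python3 -c "from h import *; st()"
```

```text
clock: 3.65
ee_pos: [0.5273, 0.1184, 0.247]
tool_rot: [-0.707, -0.018, 0.017, 0.707]
wrist_force: [0.8, 0.8, -3.7]
opening: 0.243
head 2.84 tilt [ 0.003 -1.     0.001] pos [0.5273 0.1184 0.247 ] F [ 0.8  0.8 -3.7] q [-0.71  0.21  0.51  1.62 -0.1   1.33 -0.14] open 0.243 t 3.65
```

```bash
python3 -m pendant '0 -2.7 19.1 0 0 0 1.29; 0 -2.7 19.1 0 0 0 1.29; 0 -2.7 19.1 0 0 0 1.29; 0 -2.7 19.1 0 0 0 1.29; 0 -2.7 19.1 -2 0 0 1.29'; python3 -c "from h import *; st()"
```

```text
clock: 4.07
ee_pos: [0.5, 0.3151, 0.2295]
tool_rot: [-0.665, -0.239, 0.234, 0.668]
wrist_force: [-0.2, 1.1, -2.7]
opening: 0.234
head 39.07 tilt [ 0.008 -1.     0.002] pos [0.5    0.3151 0.2295] F [-0.2  1.1 -2.7] q [-0.86  0.32  0.32  1.51 -0.1   1.32  0.15] open 0.234 t 4.07
```

```bash
python3 -m pendant '0 0 0 -3 0 0 0.664; 0 0 0 -6 0 0 0.664; 0 0 0 -9 0 0 0.664; 0 0 0 -9 0 0 0.664; 0 0 0 -9 0 0 0.664';python3 -m pendant '0 0 0 0 0 0 0.124; 0 0 0 0 0 0 0.124; 0 0 0 0 0 0 0.124'; python3 - <<'E'
from h import *
st(); c=shot("wrist"); a=c["image"]; save(a,"w2.png"); np.savez("pics/w2.npz",image=a,W=cloud(c))
E
```

```text
clock: 4.48
ee_pos: [0.499, 0.3079, 0.1331]
tool_rot: [0.563, 0.427, -0.43, -0.562]
wrist_force: [1.0, 0.6, -2.0]
opening: 0.239
clock: 4.73
ee_pos: [0.5005, 0.3086, 0.1357]
tool_rot: [0.537, 0.46, -0.46, -0.537]
wrist_force: [-0.5, -0.2, -1.4]
opening: 0.237
head 81.12 tilt [ 0. -1. -0.] pos [0.5005 0.3086 0.1357] F [-0.5 -0.2 -1.4] q [-0.75  0.38  0.19  1.63 -0.08  1.13  0.87] open 0.237 t 4.73
```

View pics/w2.png

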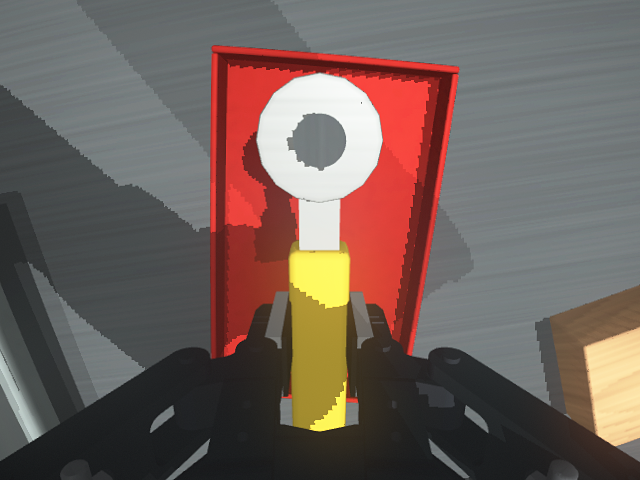

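Held ratchet lies over the red tray (head at (320,137)), 4° off the tray's axis. I correct the turn and lower it.

```bash
python3 -m pendant '0 0 0 -3 0 0 -0.07; 0 0 0 -6 0 0 -0.07; 0 0 0 -8.5 0 0 -0.07; 0 0 0 -9.5 0 0 -0.07; 0 0 0 -10 0 0 -0.07'; python3 -m pendant '0 0 0 -0.4 0 0 0; 0 0 0 -0.8 0 0 0; 0 0 0 -1.1 0 0 0; 0 0 0 -1.3 0 0 0;0 0 0 -1.3 0 0 0'; python3 -c "from h import *; st()"
```

```text
clock: 5.2
ee_pos: [0.4992, 0.3081, 0.0333]
tool_rot: [0.553, 0.44, -0.442, -0.552]
wrist_force: [0.3, 0.3, -2.2]
opening: 0.235
clock: 5.62
ee_pos: [0.5004, 0.3089, 0.0223]
tool_rot: [-0.552, -0.442, 0.442, 0.552]
wrist_force: [-0.4, 0.4, -3.6]
opening: 0.234
head 77.34 tilt [ 0.001 -1.    -0.   ] pos [0.5004 0.3089 0.0223] F [-0.4  0.4 -3.6] q [-0.75  0.51  0.18  1.73 -0.11  0.91  0.83] open 0.234 t 5.62
```

```bash
python3 -m pendant '0 0 0 -0.1 0 0 0; 0 0 0 -0.2 0 0 0; 0 0 0 -0.2 0 0 0'; python3 -m pendant '4 0 0 0 0 0 0; 4 0 0 0 0 0 0; 4 0 0 0 0 0 0;4 0 0 0 0 0 0'; python3 -c "from h import *; st()"
```

```text
clock: 5.87
ee_pos: [0.5006, 0.3089, 0.0213]
tool_rot: [-0.552, -0.442, 0.441, 0.552]
wrist_force: [-3.1, -1.6, 5.6]
opening: 0.242
clock: 6.2
ee_pos: [0.5004, 0.3088, 0.0201]
tool_rot: [0.552, 0.442, -0.442, -0.552]
wrist_force: [-0.5, 0.7, 0.4]
opening: 0.468
head 77.35 tilt [ 0. -1. -0.] pos [0.5004 0.3088 0.0201] F [-0.5  0.7  0.4] q [-0.75  0.52  0.18  1.73 -0.11  0.91  0.83] open 0.468 t 6.20
```

```bash
python3 -m pendant '4 0 0 3 0 0 0; 4 0 0 7 0 0 0; 4 0 0 11 0 0 0; 4 0 0 15 0 0 0; 4 0 0 19 0 0 0'; python3 -m pendant '4 3.5 -35.9 9 0 0 -1.349; 4 3.5 -35.9 9 0 0 -1.349; 4 3.5 -35.9 9 0 0 -1.349; 4 3.5 -35.9 9 0 0 -1.349; 4 3.5 -35.9 9 0 0 -1.349'; python3 -c "from h import *; st()"
```

```text
clock: 6.62
ee_pos: [0.5, 0.3084, 0.212]
tool_rot: [0.552, 0.442, -0.442, -0.552]
wrist_force: [0.8, 1.6, -0.4]
opening: 0.467
clock: 7.03
ee_pos: [0.5197, 0.1056, 0.2612]
tool_rot: [-0.662, -0.249, 0.249, 0.662]
wrist_force: [1.2, 0.6, -0.7]
opening: 0.469
head 41.20 tilt [ 0.001 -1.     0.   ] pos [0.5197 0.1056 0.2612] F [ 1.2  0.6 -0.7] q [-0.61  0.17  0.4   1.62 -0.07  1.36  0.52] open 0.469 t 7.03
```

```bash
python3 -m pendant '4 1.5 -15.5 4 0 0 -0.71; 4 1.5 -15.5 4 0 0 -0.71; 4 1.5 -15.5 4 0 0 -0.71; 4 1.5 -15.5 4 0 0 -0.71; 4 1.5 -15.5 4 0 0 -0.71'; python3 -m pendant '4 0 0 0 0 0 0;4 0 0 0 0 0 0;4 0 0 0 0 0 0;4 0 0 0 0 0 0'; python3 - <<'E'
from h import *
st(); c=shot("wrist"); a=c["image"]; save(a,"w3.png"); np.savez("pics/w3.npz",image=a,W=cloud(c),mtx=c["mtx"],k1=c["k1"],T=c["T"])
t=shot("top"); np.savez("pics/top1.npz",image=t["image"],W=cloud(t))
save(np.vstack([a,cv2.resize(t["image"][190:300,165:365],(640,352))])[::1],"w3b.png")
x=np.vstack([a,cv2.resize(t["image"][190:300,165:365],(640,352))]); save(cv2.resize(x,(460,598)),"w3b.png")
E
```

```text
clock: 7.45
ee_pos: [0.5349, -0.0571, 0.3031]
tool_rot: [0.708, 0.03, -0.028, -0.705]
wrist_force: [-0.4, -0.4, 0.4]
opening: 0.467
clock: 7.78
ee_pos: [0.5347, -0.0458, 0.2999]
tool_rot: [-0.706, -0.037, 0.038, 0.706]
wrist_force: [0.2, 0.3, -0.3]
opening: 0.464
head 6.07 tilt [-0.001 -1.     0.   ] pos [ 0.5347 -0.0458  0.2999] F [ 0.2  0.3 -0.3] q [-0.46  0.18  0.57  1.54 -0.1   1.45  0.22] open 0.464 t 7.78
```

View pics/w3b.png

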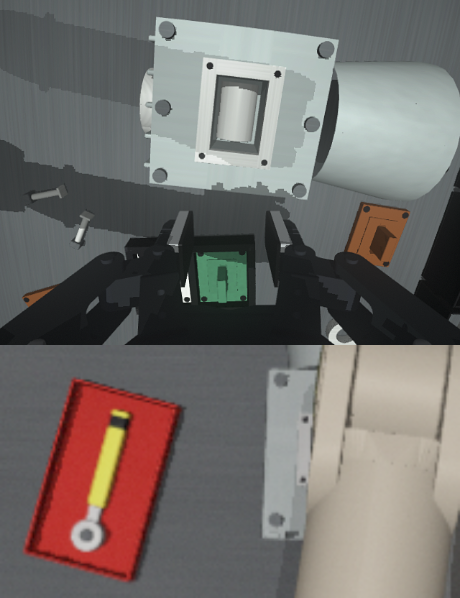

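The ratchet lies flat inside the red tray (crop (105,480)). The frame is clear, centred near wrist pixel (330,153) at full scale. Next I measure the frame and deck.

```bash
cat >> h.py <<'E'
def plane(uv,mtx,k1,T,z):
    p=cv2.undistortPointsIter(np.asarray(uv,float).reshape(-1,1,2),np.array(mtx,float),np.array([float(k1),0,0,0.]),None,None,(3,50,1e-9)).reshape(-1,2)
    r=np.c_[p,np.ones(len(p))]@T[:3,:3].T; return (T[:3,3]+r*((z-T[2,3])/r[:,2])[:,None])[:,:2]
E
python3 - <<'E'
from h import *
z=np.load("pics/w3.npz");W=z["W"];Z=W[...,2];im=z["image"];hsv=cv2.cvtColor(im,cv2.COLOR_RGB2HSV).astype(int)
roi=np.zeros(Z.shape,bool);roi[70:245,255:405]=1
for n,m in(("depth",roi&(Z>.1205)&(Z<.14)),("deck zmed",None),("sat",roi&(hsv[...,1]<12)&(hsv[...,2]>60))):
    if m is None:
        d=roi&(Z>.105)&(Z<.1195);print("deck z",np.median(Z[d]),"frame z",np.median(Z[roi&(Z>.1205)&(Z<.14)]),"hsv deck",np.median(hsv[d],0),"hsv frame",np.median(hsv[roi&(Z>.122)&(Z<.14)],0));continue
    m=cv2.morphologyEx(m.astype(np.uint8),cv2.MORPH_OPEN,np.ones((3,3)))
    cs=max(cv2.findContours(m,cv2.RETR_EXTERNAL,cv2.CHAIN_APPROX_NONE)[0],key=cv2.contourArea)
    P=plane(cs[:,0],z["mtx"],z["k1"],z["T"],.125)*1000
    print(n,cv2.minAreaRect(P.astype(np.float32)),"px",cv2.minAreaRect(cs))
# robust edges by depth: in world coordinates, fitted lines
m=roi&(Z>.1205)&(Z<.14); m=cv2.morphologyEx(m.astype(np.uint8),cv2.MORPH_OPEN,np.ones((3,3)))
cs=max(cv2.findContours(m,cv2.RETR_EXTERNAL,cv2.CHAIN_APPROX_NONE)[0],key=cv2.contourArea)
P=plane(cs[:,0],z["mtx"],z["k1"],z["T"],.125)*1000
c,s,a=cv2.minAreaRect(P.astype(np.float32)); a=np.radians(a if a<45 else a-90)
ux=np.array([np.cos(a),np.sin(a)]);uy=np.array([-ux[1],ux[0]])
q=np.c_[(P-c)@ux,(P-c)@uy]
for i,h,o in((0,42.5,55),(1,55,42.5)):
    for sg in(-1,1):
        k=(abs(q[:,i]*sg-h)<5)&(abs(q[:,1-i])<o-8); f=np.polyfit(q[k,1-i],q[k,i],1); print("edge","xy"[i],sg,"off %.2f"%f[1],"slope deg %.2f"%np.degrees(np.arctan(f[0])),k.sum(),"rms %.2f"%np.std(q[k,i]-np.polyval(f,q[k,1-i])))
print(np.degrees(a),c)
# bolts: centres by hough-ish: dark-ish tops z .119-.126 outside frame
E
```

```text
depth ((539.612548828125, -1.4309120178222656), (110.41886901855469, 85.22856140136719), 89.48633575439453) px ((332.22747802734375, 157.80734252929688), (115.38558959960938, 146.22567749023438), 6.2034478187561035)
deck z 0.11421266108711514 frame z 0.12423906306489982 hsv deck [ 83.  18. 176.] hsv frame [ 60.   6. 210.]
sat ((539.6480712890625, -1.4306449890136719), (110.3382568359375, 85.10145568847656), 89.3926010131836) px ((331.8963317871094, 157.9329376220703), (115.73225402832031, 145.88006591796875), 6.34019136428833)
edge x -1 off -41.85 slope deg 0.61 133 rms 0.54
edge x 1 off 42.06 slope deg 0.09 124 rms 0.27
edge y -1 off -54.67 slope deg 0.26 87 rms 0.30
edge y 1 off 54.68 slope deg 0.18 96 rms 0.32
-0.5136642456054688 (539.612548828125, -1.4309120178222656)
```

```bash
python3 -m pendant '4 -8.3 -29.8 0 0 0 0.04; 4 -8.3 -29.8 0 0 0 0.04; 4 -8.3 -29.8 0 0 0 0.04; 4 -8.3 -29.8 -3 0 0 0.04; 4 -8.3 -29.8 -6 0 0 0.04'; python3 -c "from h import *; st()"
```

```text
clock: 8.3
ee_pos: [0.4798, -0.2471, 0.2807]
tool_rot: [0.706, 0.052, -0.049, -0.705]
wrist_force: [1.7, -0.7, -1.2]
opening: 0.472
head 8.16 tilt [ 0.003 -1.    -0.001] pos [ 0.4798 -0.2471  0.2807] F [ 1.7 -0.7 -1.2] q [-0.18  0.21  0.71  1.58 -0.14  1.41  0.68] open 0.472 t 8.30
```

```bash
python3 -m pendant '4 -2.8 -9.7 -3 0 0 0; 4 -2.8 -9.7 -6 0 0 0; 4 -2.8 -9.7 -8 0 0 0; 4 -2.8 -9.7 -8 0 0 0;4 -2.8 -9.7 -8 0 0 0';python3 -m pendant '4 0 0 0 0 0 0;4 0 0 0 0 0 0;4 0 0 0 0 0 0'; cat > lug.py <<'E'
from h import *
import sys
st(); c=shot("wrist"); im=c["image"]; n=sys.argv[1]; save(im,n+".png"); W=cloud(c);Z=W[...,2]; np.savez("pics/"+n+".npz",image=im,W=W,mtx=c["mtx"],k1=c["k1"],T=c["T"])
def R4(m,z,n):
    m=cv2.morphologyEx(m.astype(np.uint8),cv2.MORPH_OPEN,np.ones((3,3)))
    cs=max(cv2.findContours(m,cv2.RETR_EXTERNAL,cv2.CHAIN_APPROX_NONE)[0],key=cv2.contourArea)
    r=cv2.minAreaRect((plane(cs[:,0],c["mtx"],c["k1"],c["T"],z)*1000).astype(np.float32)); print(n,np.round(r[0],1),np.round(r[1],1),round(r[2],2))
near=np.hypot(W[...,0]-.4453,W[...,1]+.299)<.075
hsv=cv2.cvtColor(im,cv2.COLOR_RGB2HSV).astype(int)
R4(near&(Z>.05)&(Z<.066)&(hsv[...,1]<60)&(hsv[...,2]>90),.058,"lug top"); R4(near&(hsv[...,1]<40)&(hsv[...,2]>60)&(Z<.066)&(Z>.012)&(Z<.024),.018,"plate")
print("lug z",np.nanmedian(Z[near&(Z>.05)&(Z<.066)]),"plate z",np.nanmedian(Z[near&(Z>.012)&(Z<.024)]))
E
python3 lug.py w4
```

```text
clock: 8.72
ee_pos: [0.4494, -0.3427, 0.1963]
tool_rot: [-0.705, -0.047, 0.05, 0.706]
wrist_force: [0.3, 0.2, -0.0]
opening: 0.465
clock: 8.97
ee_pos: [0.4536, -0.341, 0.2008]
tool_rot: [0.706, 0.052, -0.05, -0.705]
wrist_force: [0.2, -0.1, 1.1]
opening: 0.475
head 8.22 tilt [ 0.002 -1.    -0.001] pos [ 0.4536 -0.341   0.2008] F [ 0.2 -0.1  1.1] q [ 0.    0.34  0.74  1.63 -0.24  1.26  0.93] open 0.475 t 8.97
lug top [ 447.8 -300.2] [13.7 43.2] 7.79
plate [ 447.8 -300.3] [ 84.6 109.5] 7.91
lug z 0.057145861872312964 plate z 0.017636049481197208
```

View pics/w4.png

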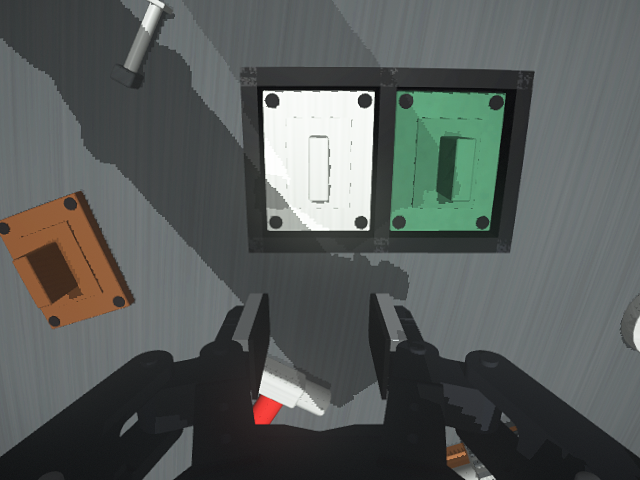

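The bare cover is at (320,160) and the green one at (450,160). The wrist measures the cover at (447.8, -300.2), yaw 7.9°, with sizes 84.6x109.5 and lug 13.7x43. I descend over the lug.

```bash
python3 -m pendant '4 -0.6 4.1 -3 0 0 -0.006; 4 -0.6 4.1 -6 0 0 -0.006; 4 -0.6 4.1 -8.5 0 0 -0.006; 4 -0.6 4.1 -9 0 0 -0.006;4 -0.6 4.1 -9 0 0 -0.006'; python3 -c "from h import *; st()"
```

```text
clock: 9.43
ee_pos: [0.4457, -0.3001, 0.1087]
tool_rot: [-0.705, -0.047, 0.048, 0.706]
wrist_force: [0.6, -0.6, 0.6]
opening: 0.468
head 7.76 tilt [-0.002 -1.     0.001] pos [ 0.4457 -0.3001  0.1087] F [ 0.6 -0.6  0.6] q [-0.04  0.37  0.71  1.81 -0.27  1.06  0.9 ] open 0.468 t 9.43
```

```bash
python3 -m pendant '4 0 0 -2 0 0 0; 4 0 0 -4 0 0 0; 4 0 0 -5.5 0 0 0; 4 0 0 -6.6 0 0 0;4 0 0 -6.9 0 0 0'; python3 -m pendant '3 0 0 0 0 0 0; 2.2 0 0 0 0 0 0; 2.2 0 0 0 0 0 0' 25;  python3 -c "from h import *; st()"
```

```text
clock: 9.85
ee_pos: [0.4462, -0.3015, 0.0403]
tool_rot: [0.706, 0.047, -0.047, -0.705]
wrist_force: [-0.5, 0.3, 0.3]
opening: 0.466
clock: 10.1
ee_pos: [0.4466, -0.3018, 0.0415]
tool_rot: [0.706, 0.048, -0.047, -0.705]
wrist_force: [-0.3, 0.4, 0.3]
opening: 0.257
head 7.67 tilt [ 0.002 -1.    -0.001] pos [ 0.4466 -0.3018  0.0415] F [-0.3  0.4  0.3] q [ 0.    0.46  0.66  1.87 -0.35  0.93  0.96] open 0.257 t 10.10
```

```bash
for i in 1; do python3 -m pendant '1.8 0 0.1 0 0 0 0; 1.8 0 0.1 0 0 0 0'; python3 -m pendant '1.6 0 0 0 0 0 0; 1.6 0 0 0 0 0 0'; python3 -m pendant '1.4 0 0 0 0 0 0; 1.4 0 0 0 0 0 0;1.4 0 0 0 0 0 0'; done; python3 -c "from h import *; st()"
```

```text
clock: 10.27
ee_pos: [0.4462, -0.3002, 0.0409]
tool_rot: [0.706, 0.048, -0.047, -0.705]
wrist_force: [0.3, 0.0, -0.2]
opening: 0.206
clock: 10.43
ee_pos: [0.4464, -0.3001, 0.0407]
tool_rot: [0.706, 0.048, -0.047, -0.705]
wrist_force: [1.5, 0.7, 1.9]
opening: 0.186
clock: 10.68
ee_pos: [0.4464, -0.3002, 0.0405]
tool_rot: [0.706, 0.048, -0.047, -0.705]
wrist_force: [3.7, -0.4, 1.9]
opening: 0.163
head 7.70 tilt [ 0.001 -1.    -0.   ] pos [ 0.4464 -0.3002  0.0405] F [ 3.7 -0.4  1.9] q [ 0.    0.46  0.66  1.87 -0.35  0.93  0.96] open 0.163 t 10.68
```

Contact came on the +x finger first at 16 mm, so the lug sits about 1 mm farther in +x (agreeing with the wrist estimate). I shift 1 mm and grip.

```bash
python3 -m pendant '1.6 0.1 0 0 0 0 0; 1.6 0.1 0 0 0 0 0; 1 0.1 0 0 0 0 0; 0.5 0.1 0 0 0 0 0; 0 0.1 0 0 0 0 0' 90;python3 -m pendant '0 0 0 0 0 0 0;0 0 0 0 0 0 0'; python3 -c "from h import *; st()"
```

```text
clock: 11.1
ee_pos: [0.4462, -0.3002, 0.04]
tool_rot: [-0.705, -0.047, 0.048, 0.706]
wrist_force: [-2.9, 0.2, 3.0]
opening: 0.147
clock: 11.27
ee_pos: [0.4462, -0.3002, 0.04]
tool_rot: [-0.705, -0.047, 0.048, 0.706]
wrist_force: [-3.1, 1.2, 2.6]
opening: 0.154
head 7.66 tilt [-0.001 -1.     0.001] pos [ 0.4462 -0.3002  0.04  ] F [-3.1  1.2  2.6] q [ 0.    0.47  0.66  1.87 -0.35  0.93  0.96] open 0.154 t 11.27
```

```bash
python3 -m pendant '0 0 0 0.4 0 0 0;0 0 0 0.8 0 0 0;0 0 0 1.2 0 0 0;0 0 0 1.6 0 0 0;0 0 0 2 0 0 0'; python3 -c "from h import *; st()"
```

```text
clock: 11.68
ee_pos: [0.4469, -0.3001, 0.0606]
tool_rot: [0.706, 0.047, -0.047, -0.706]
wrist_force: [0.1, 0.1, -3.4]
opening: 0.15
head 7.69 tilt [ 0. -1. -0.] pos [ 0.4469 -0.3001  0.0606] F [ 0.1  0.1 -3.4] q [-0.01  0.44  0.68  1.85 -0.33  0.97  0.94] open 0.150 t 11.68
```

```bash
python3 -m pendant '0 0 0 1.5 0 0 0;0 0 0 3.5 0 0 0;0 0 0 6.5 0 0 0;0 0 0 10 0 0 0;0 0 0 13 0 0 0'; python3 -m pendant '0 0 0 3 0 0 0;0 0 0 3 0 0 0;0 0 0 3 0 0 0'; python3 - <<'E'
from h import *
st(); c=shot("wrist"); save(c["image"],"w5.png"); np.savez("pics/w5.npz",image=c["image"],depth=c["depth"],W=cloud(c),mtx=c["mtx"],k1=c["k1"],T=c["T"],he=c["hand_eye"])
E
```

```text
clock: 12.1
ee_pos: [0.4465, -0.3004, 0.1923]
tool_rot: [0.706, 0.047, -0.047, -0.705]
wrist_force: [1.1, -0.4, -3.2]
opening: 0.149
clock: 12.35
ee_pos: [0.4475, -0.3008, 0.222]
tool_rot: [0.706, 0.049, -0.046, -0.705]
wrist_force: [-0.0, -0.3, -4.0]
opening: 0.15
head 7.68 tilt [ 0.004 -1.    -0.002] pos [ 0.4475 -0.3008  0.222 ] F [-0.  -0.3 -4. ] q [-0.1   0.25  0.75  1.67 -0.18  1.29  0.83] open 0.150 t 12.35
```

View pics/w5.png

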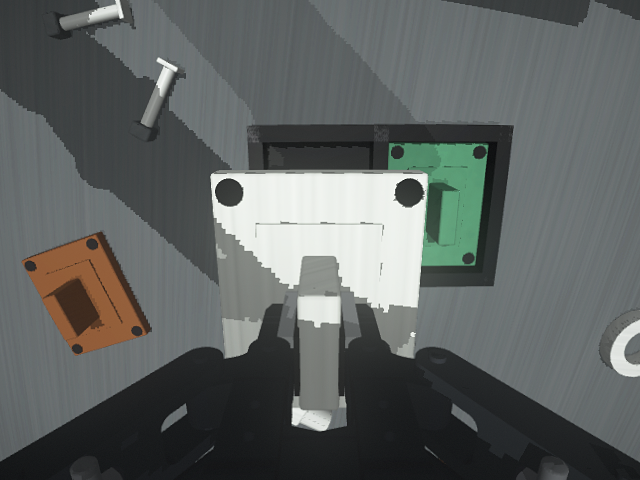

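The cover hangs from the gripper, with its far edge from (210,172) to (427,172), and the green cover is still in its pocket. I measure the cover's pose in the hand and where the TCP must go.

```bash
cat > hand.py <<'E'
from h import *
z=np.load("pics/w5.npz");he=z["he"];d=z["depth"];T=z["T"];mtx=z["mtx"];k1=float(z["k1"])
W=z["W"]; inv=he@np.linalg.inv(T); Pt=W@inv[:3,:3].T+inv[:3,3]   # tool coords
u,v=np.meshgrid(np.arange(640),np.arange(480))
roi=(v>165)&(v<350)&(u>200)&(u<435)&(Pt[...,1]>.010)&(Pt[...,1]<.035)
q=Pt[roi&(v<330)]; ok=abs(q[:,1]-np.median(q[:,1]))<.004; q=q[ok]
A=np.c_[q[:,0],q[:,2],np.ones(len(q))]; f=np.linalg.lstsq(A,q[:,1],rcond=None)[0]
print("plate top tool-y %.4f, tilt deg x %.2f z %.2f"%(f[2],*np.degrees(np.arctan(f[:2]))))
ymed=f[2]
m=cv2.morphologyEx((roi&(abs(Pt[...,1]-ymed)<.005)).astype(np.uint8),cv2.MORPH_OPEN,np.ones((3,3)))
cs=max(cv2.findContours(m,cv2.RETR_EXTERNAL,cv2.CHAIN_APPROX_NONE)[0],key=cv2.contourArea)[:,0]
p=cv2.undistortPointsIter(cs.reshape(-1,1,2).astype(float),mtx,np.array([k1,0,0,0.]),None,None,(3,50,1e-9)).reshape(-1,2)
r=np.c_[p,np.ones(len(p))]@he[:3,:3].T; P=(he[:3,3]+r*((ymed-he[1,3])/r[:,1])[:,None])*1000; X,Zt=P[:,0],P[:,2]
zf=np.percentile(Zt,99)
k=(Zt>zf-2.5)&(abs(X)<35); ff=np.polyfit(X[k],Zt[k],1); print("front edge z %.2f slope %.2f deg"%(ff[1],np.degrees(np.arctan(ff[0]))),k.sum())
E_={}
for s in(-1,1):
    k=(abs(X*s-42.5)<5)&(Zt>0)&(Zt<zf-5); g=np.polyfit(Zt[k],X[k],1); E_[s]=g; print("side",s,"x at z=0 %.2f at z=55 %.2f slope %.2f"%(g[1],np.polyval(g,55),np.degrees(np.arctan(g[0]))),k.sum())
E
python3 hand.py
```

```text
plate top tool-y 0.0221, tilt deg x -0.05 z 0.59
front edge z 54.62 slope 0.01 deg 183
side -1 x at z=0 -41.26 at z=55 -41.37 slope -0.11 120
side 1 x at z=0 42.02 at z=55 42.01 slope -0.01 120
```

```bash
python3 -m pendant '0 0.8 2.5 0 0 0 -0.02;0 1.9 6 0 0 0 -0.04;0 3 9.5 0 0 0 -0.07;0 4 13 0 0 0 -0.09;0 5.1 16.5 0 0 0 -0.12'; python3 -m pendant '0 1 3.5 0 0 0 -0.023;0 2 7 0 0 0 -0.023;0 3 10 0 0 0 -0.023;0 3.7 12 0 0 0 -0.023;0 4.1 13.4 0 0 0 -0.023'; python3 -m pendant '0 0 0 0 0 0 0;0 0 0 0 0 0 0;0 0 0 0 0 0 0;0 0 0 0 0 0 0'; python3 -c "from h import *; st()"
```

```text
clock: 12.82
ee_pos: [0.4967, -0.1332, 0.2183]
tool_rot: [-0.707, -0.003, 0.006, 0.707]
wrist_force: [0.9, 0.0, -3.4]
opening: 0.147
clock: 13.23
ee_pos: [0.5382, 0.0024, 0.2179]
tool_rot: [-0.707, 0.003, -0.0, 0.707]
wrist_force: [0.3, 0.4, -2.7]
opening: 0.149
clock: 13.57
ee_pos: [0.5383, -0.0032, 0.2199]
tool_rot: [0.707, -0.004, 0.004, -0.707]
wrist_force: [-0.3, 0.1, -2.8]
opening: 0.151
head -0.68 tilt [-0.001 -1.    -0.001] pos [ 0.5383 -0.0032  0.2199] F [-0.3  0.1 -2.8] q [-0.55  0.23  0.58  1.67 -0.13  1.28  0.05] open 0.151 t 13.57
```

```bash
python3 -m pendant '0 0.1 0.15 -1 0 0 0.003;0 0.1 0.15 -2.2 0 0 0.003;0 0.1 0.15 -3.4 0 0 0.003;0 0.1 0.15 -4.4 0 0 0.003;0 0.1 0.15 -5.2 0 0 0.003'; python3 -m pendant '0 0 0 0 0 0 0;0 0 0 0 0 0 0;0 0 0 0 0 0 0;0 0 0 0 0 0 0'; python3 - <<'E'
from h import *
st(); c=shot("wrist"); save(c["image"],"w6.png"); s=shot("side"); a=cv2.resize(s["image"][180:290,240:390],(600,440),interpolation=cv2.INTER_CUBIC); 
save(np.hstack([cv2.resize(c["image"],(480,360)),cv2.resize(a,(320,235)) if 0 else cv2.copyMakeBorder(cv2.resize(a,(320,235)),0,125,0,0,cv2.BORDER_CONSTANT)]),"w6b.png")
E
```

```text
clock: 13.98
ee_pos: [0.5392, -0.0002, 0.1667]
tool_rot: [0.707, -0.003, 0.002, -0.707]
wrist_force: [-0.0, 0.7, -3.2]
opening: 0.148
clock: 14.32
ee_pos: [0.5403, 0.0003, 0.1689]
tool_rot: [-0.707, 0.002, -0.003, 0.707]
wrist_force: [0.3, -1.1, -3.0]
opening: 0.152
head -0.35 tilt [ 0.001 -1.     0.   ] pos [5.403e-01 3.000e-04 1.689e-01] F [ 0.3 -1.1 -3. ] q [-0.54  0.28  0.57  1.74 -0.16  1.17  0.07] open 0.152 t 14.32
```

View pics/w6b.png

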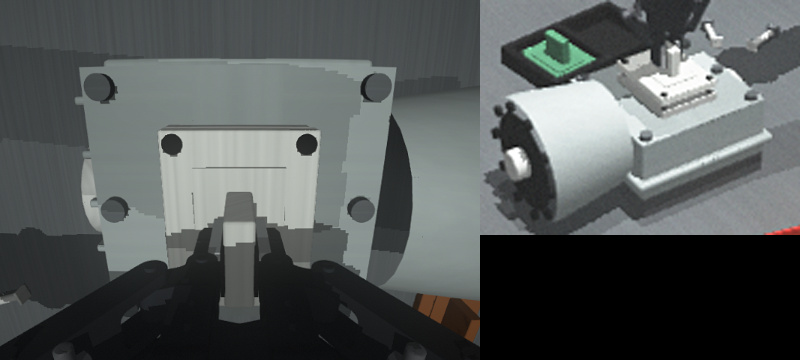

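The cover hovers about 10 mm above the frame, level. Its far edge is at row 127 and the frame's edge just shows behind it. I average a few readings of the TCP to take out sensor noise.

```bash
cat > avg.py <<'E'
from h import *
L=[]
for i in range(6):
    env.camera("wrist"); o=env.get_obs(); M=R.from_quat(o["tool_rot"]).as_matrix(); L.append([*(o["ee_pos"]*1000),np.degrees(np.arctan2(M[1,0],M[0,0])),*o["wrist_force"]])
L=np.array(L); print(L.mean(0).round(2),L.std(0).round(2))
E
python3 avg.py
```

```text
[ 5.3992e+02  3.9000e-01  1.6846e+02 -3.4000e-01 -1.4000e-01  2.3000e-01
 -3.5500e+00] [0.09 0.02 0.15 0.   0.48 0.23 0.33]
```

```bash
python3 -m pendant '0 -0.07 -0.19 0 0 0 -0.003;0 -0.07 -0.19 0 0 0 -0.003;0 -0.07 -0.19 0 0 0 -0.003;0 -0.07 -0.19 0 0 0 -0.003'; python3 avg.py; python3 - <<'E'
from h import *
c=shot("wrist"); np.savez("pics/w7.npz",image=c["image"],depth=c["depth"],W=cloud(c),mtx=c["mtx"],k1=c["k1"],T=c["T"],he=c["hand_eye"])
a=np.radians(-.5);D=np.array([[np.cos(a),np.sin(a)],[-np.sin(a),np.cos(a)]])
for n in("w3","w7"):
    z=np.load(f"pics/{n}.npz");g=cv2.cvtColor(z["image"],cv2.COLOR_RGB2GRAY)
    # per-pixel world xy at z=.122
    u,v=np.meshgrid(np.arange(640),np.arange(480)); X=plane(np.stack([u,v],-1).reshape(-1,2),z["mtx"],z["k1"],z["T"],.122).reshape(480,640,2)*1000
    q=(X-[539.6,-1.4])@D.T   # case frame
    for sx in(-82,82):
        for y0 in(75,0,-75):
            w=(abs(q[...,0]-sx)<12)&(abs(q[...,1]-y0)<14)
            if w.sum()<50: continue
            med=np.median(g[w]); m=w&(g<.80*med)
            nl,lab,stt,ce=cv2.connectedComponentsWithStats(m.astype(np.uint8)); 
            if nl<2: print(n,sx,y0,"none");continue
            i=1+stt[1:,4].argmax(); cc=np.float32(np.argwhere(lab==i)[:,::-1]); (cx,cy),r=cv2.minEnclosingCircle(cc)
            b=q[lab==i]; print(n,sx,y0,"px",(round(cx),round(cy)),round(r,1),"n",stt[i,4],"mid",((b.max(0)+b.min(0))/2).round(1),"ext",(b.max(0)-b.min(0)).round(1))
E
sed -i 's/w5.npz/w7.npz/' hand.py; sed -n 5,6p hand.py
```

```text
clock: 15.05
ee_pos: [0.539, -0.0016, 0.1682]
tool_rot: [-0.707, 0.003, -0.003, 0.707]
wrist_force: [0.5, 0.2, -4.1]
opening: 0.145
[ 5.3906e+02 -1.5000e+00  1.6817e+02 -5.1000e-01 -6.0000e-02  9.0000e-02
 -3.6500e+00] [0.01 0.01 0.01 0.   0.5  0.61 0.39]
w3 -82 75 px (234, 42) 14.3 n 510 mid [-80.5  76.1] ext [17.8 18.2]
w3 -82 0 px (227, 150) 12.1 n 411 mid [-80.1  -0.7] ext [18.  17.1]
w3 -82 -75 px (222, 244) 10.6 n 329 mid [-80.7 -76.7] ext [16.6 17.2]
w3 82 75 px (452, 69) 13.6 n 474 mid [80.5 77.1] ext [17.5 17.4]
w3 82 0 px (433, 173) 11.1 n 376 mid [80.8  0.4] ext [17.2 16.6]
w3 82 -75 px (414, 262) 9.4 n 66 mid [ 78.8 -74.2] ext [12.7 12.4]
w7 -82 75 px (134, 115) 24.0 n 1364 mid [-79.7  76.9] ext [19.3 16.8]
w7 -82 0 px (155, 276) 19.2 n 1024 mid [-79.7   1.6] ext [19.2 17.8]
w7 -82 -75 px (182, 418) 13.7 n 213 mid [-76.5 -81.6] ext [12.9 14.8]
w7 82 75 px (504, 113) 23.1 n 1297 mid [80.  77.7] ext [18.3 15.9]
w7 82 0 px (509, 278) 27.2 n 294 mid [92.6  0. ] ext [ 2.8 27.9]
w7 82 -75 px (455, 410) 18.7 n 321 mid [ 76.1 -77.3] ext [12.2 23.4]
roi=(v>165)&(v<350)&(u>200)&(u<435)&(Pt[...,1]>.010)&(Pt[...,1]<.035)
q=Pt[roi&(v<330)]; ok=abs(q[:,1]-np.median(q[:,1]))<.004; q=q[ok]
```

Bolt positions agree between views to within about 0.7 mm, and the yaw suggests around -0.4°. I lower gently.

```bash
python3 -m pendant '0 0 0.02 -0.2 0 0 0.002;0 0 0.02 -0.4 0 0 0.002;0 0 0.02 -0.55 0 0 0.002;0 0 0.02 -0.65 0 0 0.002;0 0 0.02 -0.7 0 0 0.002'; python3 -m pendant '0 0 0 -0.05 0 0 0;0 0 0 -0.1 0 0 0;0 0 0 -0.1 0 0 0'; python3 avg.py
```

```text
clock: 15.82
ee_pos: [0.5389, -0.0014, 0.1609]
tool_rot: [0.707, -0.003, 0.002, -0.707]
wrist_force: [-0.2, 0.3, -4.0]
opening: 0.148
clock: 16.07
ee_pos: [0.539, -0.0013, 0.1601]
tool_rot: [-0.707, 0.003, -0.002, 0.707]
wrist_force: [-0.5, 0.1, -3.4]
opening: 0.151
[ 5.3910e+02 -1.3500e+00  1.6023e+02 -4.0000e-01 -2.7000e-01 -8.0000e-02
 -3.5100e+00] [0.02 0.03 0.02 0.   0.65 0.46 0.63]
```

```bash
python3 -m pendant '0 0 0 -0.03 0 0 0;0 0 0 -0.06 0 0 0;0 0 0 -0.06 0 0 0'; python3 -m pendant '0 0 0 -0.03 0 0 0;0 0 0 -0.06 0 0 0;0 0 0 -0.06 0 0 0'; python3 -m pendant '0 0 0 -0.03 0 0 0;0 0 0 -0.06 0 0 0;0 0 0 -0.06 0 0 0'
```

```text
clock: 16.62
ee_pos: [0.539, -0.0013, 0.1595]
tool_rot: [-0.707, 0.002, -0.002, 0.707]
wrist_force: [0.5, -0.0, -4.6]
opening: 0.149
clock: 16.87
ee_pos: [0.5391, -0.0013, 0.159]
tool_rot: [-0.707, 0.002, -0.002, 0.707]
wrist_force: [0.6, 0.4, -2.3]
opening: 0.149
clock: 17.12
ee_pos: [0.5391, -0.0013, 0.159]
tool_rot: [-0.707, 0.002, -0.003, 0.707]
wrist_force: [-3.6, 1.0, 4.9]
opening: 0.148
```

Contact came at 0.159, as computed. I release.

```bash
python3 -m pendant '1.4 0 0 0 0 0 0;1.5 0 0 0 0 0 0;1.6 0 0 0 0 0 0;1.8 0 0 0 0 0 0;2.4 0 0 0 0 0 0' 20; python3 -m pendant '2.8 0 0 0 0 0 0;3 0 0 0 0 0 0;3 0 0 0 0 0 0;3 0 0 0 0 0 0'; python3 -c "from h import *; st()"
```

```text
clock: 17.53
ee_pos: [0.5392, -0.0013, 0.1584]
tool_rot: [0.707, -0.002, 0.003, -0.707]
wrist_force: [-0.2, -0.7, -0.6]
opening: 0.281
clock: 17.87
ee_pos: [0.5391, -0.0013, 0.1584]
tool_rot: [-0.707, 0.002, -0.002, 0.707]
wrist_force: [-0.4, 0.2, -0.5]
opening: 0.345
head -0.40 tilt [-0. -1.  0.] pos [ 0.5391 -0.0013  0.1584] F [-0.4  0.2 -0.5] q [-0.53  0.28  0.57  1.75 -0.17  1.15  0.08] open 0.345 t 17.87
```

```bash
python3 -m pendant '3 0 0 1.5 0 0 0;3 0 0 4 0 0 0;3 0 0 7 0 0 0;3 0 0 10 0 0 0;3 0 0 12 0 0 0'; python3 -m pendant '3 -0.4 -4.5 2.2 0 0 0.11;3 -0.4 -4.5 2.2 0 0 0.11;3 -0.4 -4.5 2.2 0 0 0.11;3 -0.4 -4.5 2.2 0 0 0.11;3 -0.4 -4.5 2.2 0 0 0.11';python3 -m pendant '3 0 0 0 0 0 0;3 0 0 0 0 0 0;3 0 0 0 0 0 0;3 0 0 0 0 0 0'; cat > fin.py <<'E'
from h import *
st(); c=shot("wrist"); np.savez("pics/w8.npz",image=c["image"],W=cloud(c),mtx=c["mtx"],k1=c["k1"],T=c["T"]); save(c["image"],"w8.png")
a=np.radians(-.5);D=np.array([[np.cos(a),np.sin(a)],[-np.sin(a),np.cos(a)]])
for n in("w3","w8"):
    z=np.load(f"pics/{n}.npz");g=cv2.cvtColor(z["image"],cv2.COLOR_RGB2GRAY);hsv=cv2.cvtColor(z["image"],cv2.COLOR_RGB2HSV)
    u,v=np.meshgrid(np.arange(640),np.arange(480)); uv=np.stack([u,v],-1).reshape(-1,2)
    f=lambda h:(plane(uv,z["mtx"],z["k1"],z["T"],h).reshape(480,640,2)*1000-[539.6,-1.4])@D.T
    q=f(.122); B=[]
    for sx,y0 in((-82,75),(-82,0),(-82,-75),(82,75),(82,0)):
        w=(abs(q[...,0]-sx)<12)&(abs(q[...,1]-y0)<14); m=w&(g<.8*np.median(g[w]))
        nl,lab,stt,ce=cv2.connectedComponentsWithStats(m.astype(np.uint8)); i=1+stt[1:,4].argmax(); b=q[lab==i]; B.append((b.max(0)+b.min(0))/2)
    print(n,"bolts",np.round(B,1).tolist())
    h=.125 if n=="w3" else .137
    Q=f(h); Z=z["W"][...,2]
    m=(abs(Q[...,0])<52)&(abs(Q[...,1])<64)&(Z>(.1205 if n=="w3" else .1315))&(Z<.145+.0)
    m=cv2.morphologyEx(m.astype(np.uint8),cv2.MORPH_OPEN,np.ones((3,3)))
    cs=max(cv2.findContours(m,cv2.RETR_EXTERNAL,cv2.CHAIN_APPROX_NONE)[0],key=cv2.contourArea)[:,0]
    P=Q[cs[:,1],cs[:,0]]
    for i,hh,o in((0,42.5,55),(1,55,42.5)):
        for sg in(-1,1):
            k=(abs(P[:,i]*sg-hh)<5)&(abs(P[:,1-i])<o-8); p=np.polyfit(P[k,1-i],P[k,i],1); print(n,"edge","xy"[i],sg,"off %.2f"%p[1],"yaw %.2f"%np.degrees(np.arctan(p[0])*(1 if i else -1)),k.sum())
    if n=="w8":
        k=m.astype(bool)&(abs(Q[...,0])<40)&(abs(Q[...,1])<50)&(Z<.141); p=z["W"][k]; A=np.c_[p[:,:2],np.ones(len(p))]; co=np.linalg.lstsq(A,p[:,2],rcond=None)[0]; print("plate z %.4f tilt deg"%np.median(p[:,2]),np.degrees(co[:2]).round(2))
E
python3 fin.py
```

```text
clock: 18.28
ee_pos: [0.5396, -0.0016, 0.2813]
tool_rot: [-0.707, 0.002, -0.004, 0.707]
wrist_force: [0.2, 0.2, 1.0]
opening: 0.356
clock: 18.7
ee_pos: [0.5349, -0.0456, 0.2997]
tool_rot: [-0.706, -0.036, 0.037, 0.706]
wrist_force: [1.0, 1.0, -0.2]
opening: 0.349
clock: 19.03
ee_pos: [0.535, -0.0459, 0.3001]
tool_rot: [-0.706, -0.036, 0.037, 0.706]
wrist_force: [-0.2, -0.4, 0.0]
opening: 0.353
head 5.94 tilt [-0.001 -1.     0.   ] pos [ 0.535  -0.0459  0.3001] F [-0.2 -0.4  0. ] q [-0.49  0.18  0.61  1.54 -0.11  1.45  0.23] open 0.353 t 19.03
w3 bolts [[-80.5, 76.1], [-80.1, -0.7], [-80.7, -76.7], [80.5, 77.1], [80.8, 0.4]]
w3 edge x -1 off -41.83 yaw -0.62 133
w3 edge x 1 off 42.08 yaw -0.11 124
w3 edge y -1 off -54.70 yaw 0.25 87
w3 edge y 1 off 54.65 yaw 0.17 96
w8 bolts [[-80.6, 75.9], [-80.4, -0.5], [-80.5, -76.8], [80.7, 77.2], [80.8, 0.2]]
w8 edge x -1 off -41.86 yaw -0.45 132
w8 edge x 1 off 41.74 yaw -0.13 126
w8 edge y -1 off -54.96 yaw 0.11 89
w8 edge y 1 off 53.86 yaw 0.34 102
plate z 0.1368 tilt deg [ 0.02 -0.11]
```

View pics/w8.png

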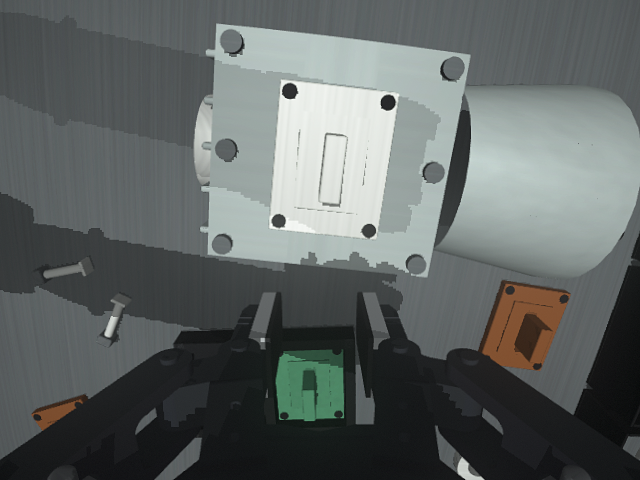

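The cover sits flat at (335,158), with its top at 136.8 mm and tilt of about 0.1°. Relative to the frame edges measured from the same viewpoint, it is 0.2 mm off in x, 0.5 mm off in y and 0.1° off in yaw. The green cover is untouched at (310,385). I hand in.

```bash
python3 -c "
from h import *
print(env.sign_off()); st()"
```

```text
the job is handed in; nothing more can be done
None
the job is handed in; nothing more can be done
```

I put the ratchet flat in the red tool tray first. Then I lifted the bare aluminium cover straight up by its lug and lowered it onto the gearbox frame. The job was handed in at about 19 s of the 58 s allowed.

**Cover:** In the last wrist view its top is at 136.8 mm (137 mm expected) and its tilt is about 0.1°. It is about 0.2 mm off the frame in x, 0.5 mm off in y, and about 0.1° off in yaw.

**Other items:** The green cover is still in its pocket. I saw the ratchet flat in the tray in the top view after releasing it, and did not check it again at the end. The gripper was clear of everything when I handed in.

**Disagreements:** The top camera put the cover and frame about 3 mm nearer the robot in x than the wrist camera did. I used the wrist camera for the cover and frame, and the contact when gripping the lug supported it. Frame-edge and bolt yaw estimates differed by a few tenths of a degree. The highest wrist force I read was under 10 N, though I only read it at the end of each move.

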